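# Close and lock a housing's access cover with its quarter-turn stud

### The arm

A 7-joint arm with a two-finger parallel gripper is mounted at the origin on a cart in front of the work surface, level with it; the furniture and walls round the work are solid. World frame = base frame: x ahead of the robot, y to its left, z up, the work surface at z = 0. Lengths are in m, angles in rad, forces in N, time in s.
With the tool pointing down it reaches from about 0.425 to 0.925 m from the base axis. Payload 6.8 kg.
Tool frame: the origin (TCP) lies midway between the tips of the shut fingers; the grasp point (between the pads) lies 19 mm behind it (grip_point_offset is the z of the grasp point in the tool frame, in m); z points along the fingers, y is the line along which they close (so a half turn about z gives the same grasp; the last joint's range is limited). The gripper opens to 85 mm and grips with 20 to 120 N. Pads are 22 mm wide; open, the fingers measure 114 mm over their backs; the gripper's body (76 mm by 85 mm) begins 54 mm behind the grasp point. The pads swing forward as they close: fully open they stand 13 mm farther back than shut.
Start: joints at [-1.451, 0.477, 0.022, 1.555, -0.011, 1.109, -0.083], TCP at [0.152, 0.658, 0.231] pointing down, gripper open.
Joint ranges: [-2.96, 2.96], [-0.34, 2.1], [-1.41, 1.46], [0.24, 2.44], [-1.37, 4.51], [0.17, 1.92], [-2.96, 2.96]. Speed limits (rad/s): [2.39, 2.39, 3.14, 3.14, 3.14, 3.14, 3.14].

### API

Orientations are given as a rotation vector (axis times angle).
In Python, from bench import get_obs, grab_frame, calibration, hand_in, grip_point_offset gives the robot as it stands.
- The arm moves only by the shell command python3 -m pendant 'ROWS' [OPENING] [FORCE]. ROWS is a JSON object of lists of equal length, an entry for each row: "translation": the shift along the world's x, y, z in units of 25 mm (1.0 is 25 mm), a list of three; "delta_rot": the turn, a rotation vector about the world's x, y, z in units of 5 degrees (1.0 is 5 degrees), a list of three. In form: {"translation": [[dx, dy, dz], ...], "delta_rot": [[rx, ry, rz], ...]}. A call has 1 to 12 rows; each row is the pose to reach, as a shift and turn from the pose commanded when the call began; what a row does not reach only later rows make up. A row lasts 1/8 s, in which the tool goes at most 62.5 mm and 10.7 degrees, less where a joint would pass 70% of its speed; a pose out of reach is approached as far as the arm can. A call with a gripper value outside its range is refused whole. OPENING is the opening, from 0 (shut) to 1 (fully open), set as the call begins (- or left out, the last holds). The fingers move at their own pace and stop on an object; FORCE is the grip in N (left out, the last holds). Time passes only in rows, so rows that repeat a pose let the fingers close. It gives the time, the measured TCP pose, the force, the opening and the grip force at its end, in the units of the state.
- get_obs(): the state, without advancing time (a new reading comes with each control period).
- grab_frame(name): name is "scene" or "side" or "wrist"; returns (picture, depth): 400x640x3 uint8, red, green, blue; 400x640 float32, m along the optical axis (not along the pixel's ray), 0 where there is no reading.
- calibration(name): a dict with "K" (3x3 intrinsics, pixels), "k1" (the pictures are not rectified: a ray, as slopes to the right and down, at radius r is drawn at 1 + k1 r^2 times it, then the intrinsics apply), "rvec" (rotation vector, rad) and "tvec" (3), from world to camera coordinates, as OpenCV has them. Camera axes: x right, y down, z forward; pixel columns grow to the right and rows downward; lengths in m; the calibration is good to about 2 mm. A picture is of the moment at which its call begins: read the wrist's pose just before it. calibration takes no time and is no camera call; for the wrist camera it gives the pose at the moment of the call.
- hand_in(): hands the job in; it is judged then, once.
The state is a dict: "clock": time; "joints": joint angles; "qvel": joint speeds; "tau": joint torques, N m; "tcp_pos": TCP position; "orientation": TCP orientation; "contact_force": force on the tool from outside, world axes, zero at the start; "moment": the same for the moment, N m; "grip_width": finger opening in m; "gripper_force": force on a finger pad.
Only numpy, scipy, OpenCV 4.12 (cv2) and the standard library are available. Lean on these libraries where they do the work, as an engineer would, in place of code of your own. Each camera call takes 0.05 s, during which the arm holds its last target. There are 200 camera calls.

### The job

Swing the hinged cover of the instrument housing down shut, then push the sprung knob on it in, turn it a quarter turn clockwise and let go, so that it is locked and holds the cover shut. Feel for how deep it has to go and do not force it. Leave the gauges and the hex key lying beside the housing where they are.

Things in the scene. Friction and masses are not known exactly. Their poses are not given: they have to be found in the camera images.
- housing: Grey sheet-metal instrument housing fixed to the worktop, 130 (x) x 160 (y) x 55 mm high, open at the top. Origin: centre of its underside on the worktop. Its x axis points from its front wall (towards the robot) to its hinged back edge, z up; its yaw differs from start to start.
- cover (a joint): Angle of the housing's flat grey cover (134 x 164 mm, 5 mm thick, 0.25 kg) about its hinge, rad: 0 shut, 1.0 to 1.35 at the start (open, its front edge raised), at most 1.7. The hinge is stiff, so the cover stays where it is left; it takes up to about 6 N at its middle to swing.
- cover_hinge (a point): Middle of the hinge line, at the back top edge of the housing: 65 mm in +x and 56 mm in +z from the housing's origin. The hinge line runs along the housing's y. The shut cover reaches from here 134 mm in the housing's -x; its underside is at this height, its flat upper side 5 mm higher.
- knob_grip (a point): Grip point on the black push-and-turn knob of the sprung stud in the cover, on the stud's axis, which is square to the cover, 95 mm from the hinge line, midway along it. 40 mm outward of the cover's underside with the stud out: 96 mm above the worktop once shut. Unlocked, the knob's grip bar lies along the housing's x (front to hinge); locked, it lies across, along the hinge.
- knob_flange (a point): Centre of the upper face of the knob's round flange, 40 mm across and 6 mm thick, 11 mm below knob_grip. On it stands the grip bar: 34 mm long, 12 mm thick, 21 mm high (top 10 mm above knob_grip), along this point's x axis. The flange's underside stands 18 mm clear of the cover.
- stud_slide (a joint): How far the stud is pushed into the cover, m: 0 out, at most 0.0165. Its spring takes 3 N to start and 0.5 N more per mm. Where the pin comes free to turn is not the same from start to start: 4 to 12 mm in, shown by no reading. 1.5 mm deeper the pin meets a hard rubber buffer, 20 N per mm, felt as a sudden rise.
- knob (a joint): Turn of the knob, rad: 0 unlocked (within 0.05 at the start), growing clockwise seen from outside (from above when shut); 1.57 locked; stops by itself at 1.75. It turns easily (under 0.1 N m) while its pin is free. Let go at 1.4 to 1.75, its spring lifts the pin 3 mm into a notch, which holds it locked.
- cross_pin: Steel cross pin at the stud's foot, inside the cover, parallel to the grip bar, 4 mm square, 24 mm long; origin at its middle, 12 mm below the cover's underside with the stud out. Once shut it stands in the slot of a receptacle, whose walls stop it turning until it is pushed out below them. More than 25 N on it, against buffer or walls, counts as forcing it.
- gauge_block: Steel gauge block, 40 x 30 x 9 mm, lying on the worktop to the left of the housing; origin at the centre of its underside. To be left alone.
- ring_gauge: Knurled steel ring gauge, 40 mm across, 14 mm high, lying on the worktop to the left of the housing; origin at the centre of its underside. To be left alone.
- hex_key: Black hexagon key, 29 x 98 x 6 mm, lying on the worktop to the right of the housing; origin at the centre of its underside. To be left alone.

How it is judged:
On the way, in this order (a step that is already met when the one before it is completed fails the run):
1. the cover is swung shut (value of joint cover below 0.03 rad), for 0.1 s.
2. the knob is pushed in, turned a quarter turn clockwise and locked with the cover shut (value of joint cover below 0.02 rad and value of joint knob above 1.38 rad), for 0.1 s.
At the end, for the whole second after the job is handed in: The cover is shut (within 0.02 rad), the knob is turned at least 1.38 rad clockwise from the housing's x axis and stays there by itself, at rest (all of step 2 and linear speed of cross_pin below 0.01 m/s); the robot touches nothing.
It fails at once if the stud's cross pin is forced against the buffer or the slot walls with more than 25 N (contact force between cross_pin and anything else above 25 N).
It fails at once if a gauge or the hex key beside the housing is moved by more than 20 mm (distance of any of gauge_block, ring_gauge, hex_key from where it was at the start of the episode above 0.02 m).
It also fails if it takes over 64 s, if anything falls off the work surface, if the arm or the gripper's body presses on something with over 40 N, if the wrist force passes 120 N, or if a joint passes its speed limit or range.

## Working session

There is one attempt and no reset: what is moved stays moved. The work goes in short steps, Python scripts to look and compute and a shell command to move; the robot and the scene stay as the last step left them, time stands still between calls to the robot, and variables do not carry over. Pictures are saved under pics/ and viewed, at most 10 in all, crops included, and the job is handed in when it is done.

```bash
mkdir -p pics
cat > h.py <<'E'
import numpy as np, cv2
from bench import *
from scipy.spatial.transform import Rotation as R
def world(name, d, pts):
    c=calibration(name); K=np.array(c["K"]); k1=c["k1"]
    Rm=R.from_rotvec(np.ravel(c["rvec"])).as_matrix(); t=np.ravel(c["tvec"])
    u=np.array(pts,float)
    n=cv2.undistortPoints(u.reshape(-1,1,2),K,np.array([k1,0,0,0.])).reshape(-1,2)
    z=np.array([d[int(round(v)),int(round(x))] for x,v in u])
    P=np.c_[n*z[:,None],z]
    return (P-t)@Rm
def save(n,p): cv2.imwrite(n,cv2.cvtColor(p,cv2.COLOR_RGB2BGR))
E
python3 - <<'E'
from h import *
o=get_obs(); print(o)
print(grip_point_offset)
a={}
for n in("scene","side"):
    p,d=grab_frame(n); save(f"pics/{n}0.png",p); np.save(f"{n}0.npy",d)
    print(n,calibration(n))
E
```

```text
{'clock': 0.0, 'joints': array([-1.45111713,  0.4778363 ,  0.02230121,  1.55644568, -0.01153156,
        1.10931244, -0.08308395]), 'qvel': array([-0.0006217 ,  0.00150526, -0.00104561,  0.00108347,  0.00030678,
       -0.00048245,  0.00040149]), 'tau': array([-5.42236339e-04, -5.96447182e+01,  1.60788082e+00, -2.81203097e+01,
        1.25272895e-02,  9.18618782e-03, -1.37585388e-05]), 'tcp_pos': array([0.15227245, 0.65698656, 0.23030313]), 'orientation': array([-3.56917826e-01, -3.12113136e+00,  2.93914721e-03]), 'contact_force': array([-0.12512944, -0.06546467,  0.65744717]), 'moment': array([-0.01356712, -0.07114792,  0.03260019]), 'gripper_force': 0.0, 'grip_width': 0.08559277115363771}
-0.0187
scene {'K': array([[401.2635191 ,   0.        , 318.10485151],
       [  0.        , 401.2635191 , 194.38747716],
       [  0.        ,   0.        ,   1.        ]]), 'k1': -0.03750396991960088, 'rvec': array([ 2.16661148, -1.13101598,  0.43131691]), 'tvec': array([-0.34690969,  0.33797706,  0.70626884])}
side {'K': array([[411.56403091,   0.        , 317.24452249],
       [  0.        , 411.56403091, 201.97486922],
       [  0.        ,   0.        ,   1.        ]]), 'k1': 0.019754960636625428, 'rvec': array([ 0.1284797 , -2.54705649,  1.69200506]), 'tvec': array([0.4947956 , 0.13036572, 0.91853033])}
```

View pics/scene0.png

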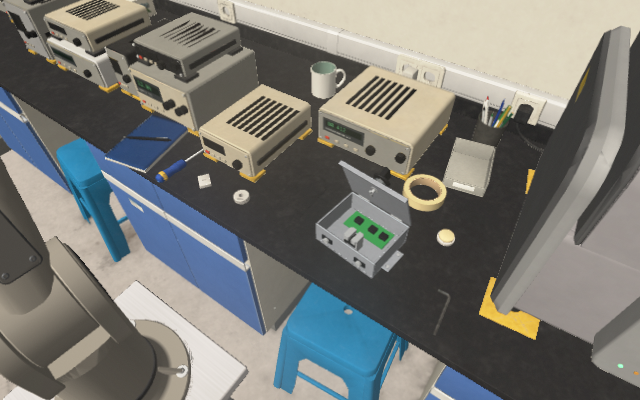

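View pics/side0.png

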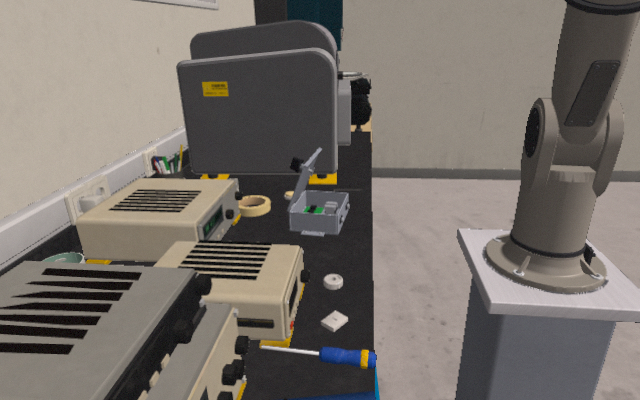

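Run:
```python
from h import *
p=cv2.imread("pics/scene0.png"); q=cv2.imread("pics/side0.png")
a=cv2.resize(p[150:290,300:420],None,fx=4,fy=4,interpolation=cv2.INTER_CUBIC)
b=cv2.resize(q[140:245,275:365],None,fx=3.5,fy=4,interpolation=cv2.INTER_CUBIC)
im=np.zeros((560,800,3),np.uint8); im[:560,:480]=a; im[:420,480:480+b.shape[1]]=b
cv2.imwrite("pics/crop0.png",im)
d=np.load("scene0.npy"); 
print(world("scene",d,[(204,181),(241,197),(440,310),(365,262),(380,260),(345,170),(400,210)]).round(3))
```

```text
[[ 0.437  0.244  0.008]
 [ 0.447  0.123  0.014]
 [ 0.453 -0.403  0.002]
 [ 0.443 -0.232  0.039]
 [ 0.462 -0.256  0.044]
 [ 0.549 -0.11   0.152]
 [ 0.544 -0.248  0.119]]
```

View pics/crop0.png

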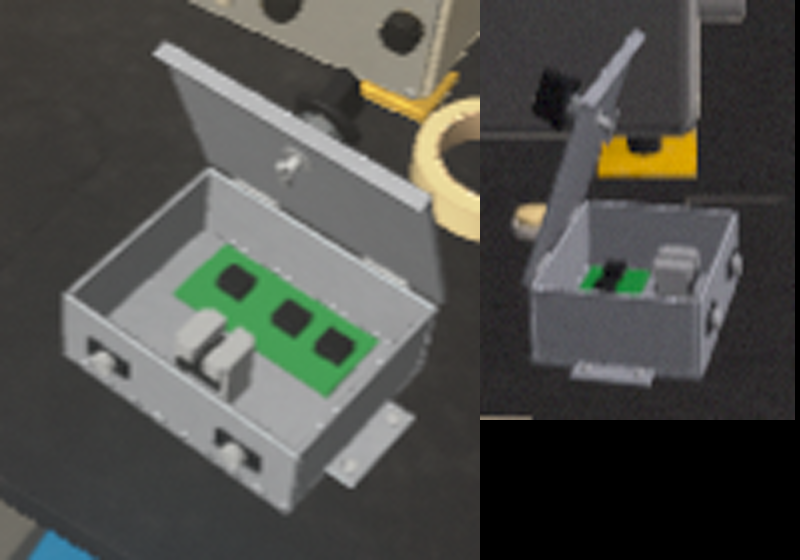

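```bash
cat >> h.py <<'E'
def rayz(name,pts,z):
    c=calibration(name); K=np.array(c["K"])
    Rm=R.from_rotvec(np.ravel(c["rvec"])).as_matrix(); t=np.ravel(c["tvec"])
    n=cv2.undistortPoints(np.array(pts,float).reshape(-1,1,2),K,np.array([c["k1"],0,0,0.])).reshape(-1,2)
    o=-Rm.T@t; v=np.c_[n,np.ones(len(n))]@Rm
    return o+v*((z-o[2])/v[:,2])[:,None]
E
python3 - <<'E'
from h import *
f=lambda l:[(300+x/4,150+y/4) for x,y in l]
c=rayz("scene",f([(65,295),(298,457),(437,307),(211,170)]),0.055); print(c.round(4))
print("sizes",[np.linalg.norm(c[i]-c[i-1]).round(3) for i in range(4)])
ctr=c.mean(0); yv=c[0]+c[3]-c[1]-c[2]; xv=c[2]+c[3]-c[0]-c[1]
print("ctr",ctr,"yaw from y",np.degrees(np.arctan2(-yv[0],yv[1])),"from x",np.degrees(np.arctan2(xv[1],xv[0])))
# cover plane from depth on inner face
d=np.load("scene0.npy")
P=[]
g=f([(x,y) for x in range(200,420,6) for y in range(80,290,6) if y>50+(x-160)*.575+25 and y<170+(x-210)*.595-15 and x>205+0 and abs(x-288)+abs(y-165)>50])
W=world("scene",d,g); W=W[np.isfinite(W).all(1)]
m=np.median(W,0); 
for _ in range(3):
    u,s,v=np.linalg.svd(W-W.mean(0)); r=np.abs((W-W.mean(0))@v[2]); W=W[r<max(3*np.median(r),.002)]
print("plane n",v[2],"pts",len(W),"mean",W.mean(0), "res",r.std(), "angle deg",np.degrees(np.arccos(abs(v[2][2]))))
E
```

```text
[[ 0.458  -0.0981  0.055 ]
 [ 0.4398 -0.2547  0.055 ]
 [ 0.5664 -0.2695  0.055 ]
 [ 0.5831 -0.1147  0.055 ]]
sizes [np.float64(0.126), np.float64(0.158), np.float64(0.127), np.float64(0.156)]
ctr [ 0.51182657 -0.18424487  0.055     ] yaw from y -6.397947978798452 from x -7.101992529704003
plane n [-0.78305841  0.09994525 -0.6138652 ] pts 228 mean [ 0.54553762 -0.20220732  0.1218445 ] res 0.0034304207961984106 angle deg 52.13049044092057
```

Run:
```python
from h import *
v,u=np.mgrid[2:398:2,2:638:2]; pts=np.c_[u.ravel(),v.ravel()]
d=np.load("scene0.npy"); W=world("scene",d,pts); W=W[d[pts[:,1],pts[:,0]]>0]
d2=np.load("side0.npy"); W2=world("side",d2,pts); W=np.r_[W,W2[d2[pts[:,1],pts[:,0]]>0]]
xs=np.arange(.3,.95,.05); ys=np.arange(.7,-.45,-.05)
print("y\\x",*["%4d"%(x*1000) for x in xs])
for y in ys:
    r=[]
    for x in xs:
        s=W[(W[:,0]>=x)&(W[:,0]<x+.05)&(W[:,1]>=y)&(W[:,1]<y+.05)&(W[:,2]<.8)]
        r.append("%4d"%(np.percentile(s[:,2],97)*1000) if len(s) else "   .")
    print("%4d"%(y*1000),*r)
```

```text
y\x  300  350  399  449  499  549  599  649  700  749  799  849  899
 700 -792    0    1    1    1  166  168  169  169  169    .    .    .
 649 -794    0    1    0    1  165  168    .    .    .    .    .    .
 599 -794    0    1    0    1  223  224  224  225  224  223    .    .
 549 -795    1   18   13   13  222  224  226  226  225  223    .    .
 499    9   12   23   21   85  221  224  226  226  224  222    .    0
 449 -795   12   13   22  103  221  224  226  226  226  225   -4    2
 399 -795   12   12   19  103  216  222  223  223  224  223    2    2
 349 -795   21   18    1    0   82  144  142  141  144  144    0    2
 299 -795   24   24   18   99   99  101  102  101  102    .    1    2
 249 -795    0    8    7  101  101  102  103  102  100    .    1   88
 199 -796    0    9    2  100  102  102  102  102  101    .    1   89
 149 -794    0    1   59  101  102  101  102  101  101    1    1   87
  99 -796    0   12   12   98  101  100  100  100  107  105  105  106
  49 -795    0    1    1    2    1    1    1  115  118  118  118  118
   0 -793    2    1    1    2    1    2    1  116  119  119  119  119
 -50 -414    1    1    1    2    1    2    1  116  119  119  119  120
-100 -420    1    1   54   47    1    2    1  115  118  119  120  119
-150 -455    1   23   54  183  139    0    1  115  119  118  119  119
-200 -606    1   51   51  183  174    2   23  112  118  118  118  118
-250 -605    1   53   20  183  150    1   25   25   25    2   19   50
-300    .    1   36   53  181   93    1   25   26   38   51    4   51
-350 -798    2    2    1    1    0   16    1    2   29    4   51   53
-400 -794    2    2    5    2    2   14    2    1   30   51   40    2
```

```bash
python3 -m pendant '{"translation":[[0,0,2],[1,-1.3,4],[2.2,-2.8,4],[3.7,-4.6,4],[5.1,-6.4,4],[6.5,-8.2,4],[7.9,-10,4],[9.3,-11.8,4],[10.7,-13.5,4],[11.4,-15.4,4],[12,-17,4],[12,-17,4]],"delta_rot":[[0,0,0],[0,0,0],[0,0,0],[0,0,0],[0,0,0],[0,0,0],[0,0,0],[0,0,0],[0,0,0],[0,0,0],[0,0,0],[0,0,0]]}' 0; python3 -c "
from bench import get_obs;o=get_obs();print(o['joints'])"
```

```text
clock: 1.6
tcp_pos: [0.4537, 0.2285, 0.3313]
orientation: [0.368, 3.12, -0.001]
contact_force: [0.1, 0.2, 0.6]
grip_width: -0.0003
gripper_force: 0.0
[-0.86355959  0.10702525  0.30119529  1.83335995 -0.03305816  1.20660829
  0.78385826]
```

```bash
python3 -m pendant '{"translation":[[0.8,-2,0],[1.5,-4,0],[2.3,-6,0],[3,-8,0],[3.8,-10,0],[4.6,-12,0],[5.3,-14,0],[5.8,-15.1,-1],[5.8,-15.1,-1],[5.8,-15.1,-1]],"delta_rot":[[0,0,0],[0,0,0.3],[0,0,0.6],[0,0,1],[0,0,1.35],[0,0,1.35],[0,0,1.35],[0,0,1.35],[0,0,1.35],[0,0,1.35]]}' 0
python3 - <<'E'
from h import *
print(get_obs()['joints'])
for n in("scene","side"):
    p,d=grab_frame(n); save(f"pics/{n}1.png",p)
p=cv2.imread("pics/scene1.png"); q=cv2.imread("pics/side1.png")
a=cv2.resize(p[60:290,290:430],None,fx=2.6,fy=2.6); b=cv2.resize(q[40:245,230:365],None,fx=2.9,fy=2.9)
im=np.zeros((600,800,3),np.uint8); im[:a.shape[0],:a.shape[1]]=a; im[:b.shape[0],400:400+b.shape[1]]=b
cv2.imwrite("pics/c1.png",im)
E
```

```text
clock: 2.85
tcp_pos: [0.5977, -0.1433, 0.3061]
orientation: [-0.17, -3.136, -0.001]
contact_force: [0.2, 0.2, 0.8]
grip_width: -0.0
gripper_force: 0.0
[-0.29094545  0.34849908  0.56339775  1.64481788 -0.19715581  1.20613326
  1.77852901]
```

View pics/c1.png

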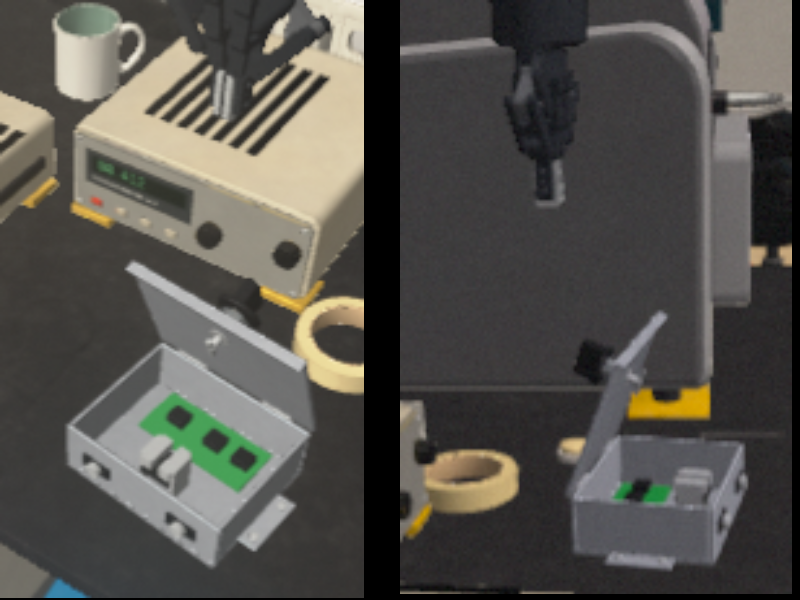

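```bash
python3 -m pendant '{"translation":[[0,0,-1.5],[0,0,-3],[0,0,-4.5],[0,0,-6.2],[0,0,-6.2]],"delta_rot":[[0,0,0],[0,0,0],[0,0,0],[0,0,0],[0,0,0]]}' 0
python3 - <<'E'
import numpy as np
from h import *
o=get_obs(); p=np.array(o['tcp_pos']); ps=np.radians(-6.7); c=np.array([.512,-.184])
xh=np.array([np.cos(ps),np.sin(ps)]);yh=np.array([-xh[1],xh[0]])
q=p[:2]-c; print("local",q@xh,q@yh,p[2])
# contact path: tip front-bottom corner (11 mm ahead) on outer face at radius r
for th in (1.2,1.0,.8,.6,.4,.2,.1,0,-.03):
    r=.112
    lx=.065-r*np.cos(th)+.005*np.sin(th); z=.056+r*np.sin(th)+.005*np.cos(th)
    lx+=.011 *min(1,np.sin(th)/.5) if th>0 else 0
    t=c+lx*xh+.048*yh
    print(th, ((np.r_[t,z]-p)/.025).round(2))
E
```

```text
clock: 3.58
tcp_pos: [0.5956, -0.1428, 0.1492]
orientation: [-0.169, -3.132, -0.002]
contact_force: [-0.0, 0.2, 0.1]
grip_width: 0.0002
gripper_force: 0.0
local 0.07826300804912469 0.05064215571291933 0.14920750878688657
1.2 [-1.53  0.07  0.52]
1.0 [-2.34  0.17  0.15]
0.8 [-3.06  0.25 -0.38]
0.6 [-3.66  0.32 -1.03]
0.4 [-4.22  0.39 -1.8 ]
0.2 [-4.69  0.44 -2.64]
0.1 [-4.86  0.46 -3.08]
0 [-4.99  0.48 -3.53]
-0.03 [-4.99  0.48 -3.66]
```

```bash
python3 -m pendant '{"translation":[[-0.8,0.05,0.25],[-1.5,0.1,0.45],[-1.9,0.15,0.35],[-2.3,0.17,0.15],[-2.7,0.2,-0.1],[-3.05,0.25,-0.38],[-3.36,0.3,-0.7],[-3.66,0.32,-1.03]],"delta_rot":[[0,0,0],[0,0,0],[0,0,0],[0,0,0],[0,0,0],[0,0,0],[0,0,0],[0,0,0]]}' 0
```

```text
clock: 4.58
tcp_pos: [0.5053, -0.1367, 0.1247]
orientation: [-0.173, -3.136, -0.0]
contact_force: [0.9, 0.1, -0.5]
grip_width: -0.0001
gripper_force: 0.4
```

```bash
python3 -m pendant '{"translation":[[-0.28,0,-0.38],[-0.56,0.07,-0.77],[-0.8,0.1,-1.2],[-1,0.12,-1.6],[-1.1,0.14,-1.8],[-1.1,0.14,-1.8]],"delta_rot":[[0,0,0],[0,0,0],[0,0,0],[0,0,0],[0,0,0],[0,0,0]]}' 0
python3 - <<'E'
from h import *
for n in("scene","side"):
    p,d=grab_frame(n); save(f"pics/{n}2.png",p)
p=cv2.imread("pics/scene2.png"); q=cv2.imread("pics/side2.png")
a=cv2.resize(p[90:290,290:430],None,fx=2.8,fy=2.8); b=cv2.resize(q[90:245,250:365],None,fx=3.4,fy=3.4)
im=np.zeros((600,800,3),np.uint8); im[:a.shape[0],:a.shape[1]]=a; im[:b.shape[0],400:400+b.shape[1]]=b
cv2.imwrite("pics/c2.png",im)
E
```

```text
clock: 5.32
tcp_pos: [0.478, -0.1334, 0.0802]
orientation: [-0.173, -3.136, -0.0]
contact_force: [0.1, 0.7, 0.1]
grip_width: -0.0003
gripper_force: 0.0
```

View pics/c2.png

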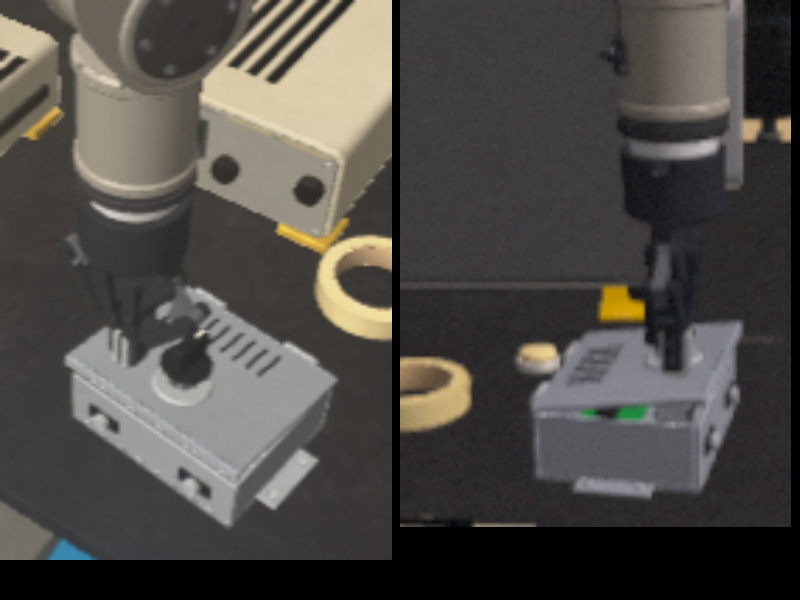

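```bash
python3 -m pendant '{"translation":[[-0.05,0,-0.25],[-0.1,0,-0.5],[-0.12,0,-0.65],[-0.12,0,-0.75],[-0.12,0,-0.78],[-0.12,0,-0.78]],"delta_rot":[[0,0,0],[0,0,0],[0,0,0],[0,0,0],[0,0,0],[0,0,0]]}' 0
```

```text
clock: 6.18
tcp_pos: [0.4755, -0.1335, 0.0611]
orientation: [0.173, 3.137, 0.0]
contact_force: [0.6, -0.6, -0.4]
grip_width: -0.0
gripper_force: 0.0
```

Barely any force yet; press a little further until the reaction shows.

```bash
python3 -m pendant '{"translation":[[0,0,-0.05],[0,0,-0.1],[0,0,-0.1]],"delta_rot":[[0,0,0],[0,0,0],[0,0,0]]}' 0;  python3 -m pendant '{"translation":[[0,0,-0.05],[0,0,-0.1],[0,0,-0.1]],"delta_rot":[[0,0,0],[0,0,0],[0,0,0]]}' 0
```

```text
clock: 6.55
tcp_pos: [0.4756, -0.1335, 0.0607]
orientation: [0.174, 3.136, 0.003]
contact_force: [-8.6, 2.4, 33.4]
grip_width: -0.0003
gripper_force: 16.3
clock: 6.92
tcp_pos: [0.4757, -0.1335, 0.0603]
orientation: [0.175, 3.136, 0.006]
contact_force: [-17.9, 5.8, 62.8]
grip_width: -0.0001
gripper_force: 32.0
```

```bash
python3 -m pendant '{"translation":[[0,0,1],[0,0,3],[0,0,5],[0.1,-0.9,5],[0.26,-1.88,5],[0.26,-1.88,5],[0.26,-1.88,5]],"delta_rot":[[0,0,0],[0,0,0],[0,0,0],[0,0,0],[0,0,0],[0,0,0],[0,0,0]]}' 1
python3 - <<'E'
from h import *
print(get_obs()['joints'])
c=calibration("wrist"); print(c)
p,d=grab_frame("wrist"); save("pics/w3.png",p); np.save("w3.npy",d)
s,d=grab_frame("scene"); save("pics/s3.png",s); np.save("s3.npy",d)
E
```

```text
clock: 7.8
tcp_pos: [0.4817, -0.1798, 0.1808]
orientation: [-0.172, -3.136, -0.001]
contact_force: [-0.8, 0.8, -0.2]
grip_width: 0.0853
gripper_force: 0.0
[-0.24442992  0.30400025  0.58185894  2.01762345 -0.21552717  0.87982464
  1.91580096]
{'K': array([[286.59283629,   0.        , 323.56647392],
       [  0.        , 286.59283629, 201.07671032],
       [  0.        ,   0.        ,   1.        ]]), 'k1': 0.017454554095782823, 'rvec': array([-2.17744677, -1.95220841, -0.27095411]), 'tvec': array([ 0.12629752, -0.50186698,  0.19310153])}
```

View pics/w3.png

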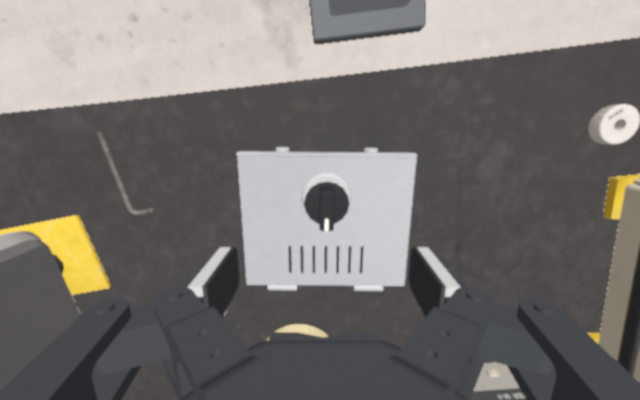

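Run:
```python
from h import *
p=cv2.imread("pics/w3.png")
a=cv2.resize(p[140:300,225:425],None,fx=4,fy=3.75,interpolation=cv2.INTER_CUBIC); cv2.imwrite("pics/w3c.png",a[:600])
c=rayz("wrist",[(237,152),(416,153),(407,287),(246,287)],.061); print(c.round(4))
print([np.linalg.norm(c[i]-c[i-1]).round(4) for i in range(4)])
y=c[0]-c[1]+c[3]-c[2]; print("ctr",c.mean(0), "yaw(y-axis)",np.degrees(np.arctan2(y[1],y[0])))
```

```text
[[ 0.4335 -0.2527  0.061 ]
 [ 0.4518 -0.0922  0.061 ]
 [ 0.5885 -0.1044  0.061 ]
 [ 0.5706 -0.2695  0.061 ]]
[np.float64(0.1381), np.float64(0.1615), np.float64(0.1373), np.float64(0.1661)]
ctr [ 0.51110465 -0.17969411  0.061     ] yaw(y-axis) -96.34650209528711
```

View pics/w3c.png

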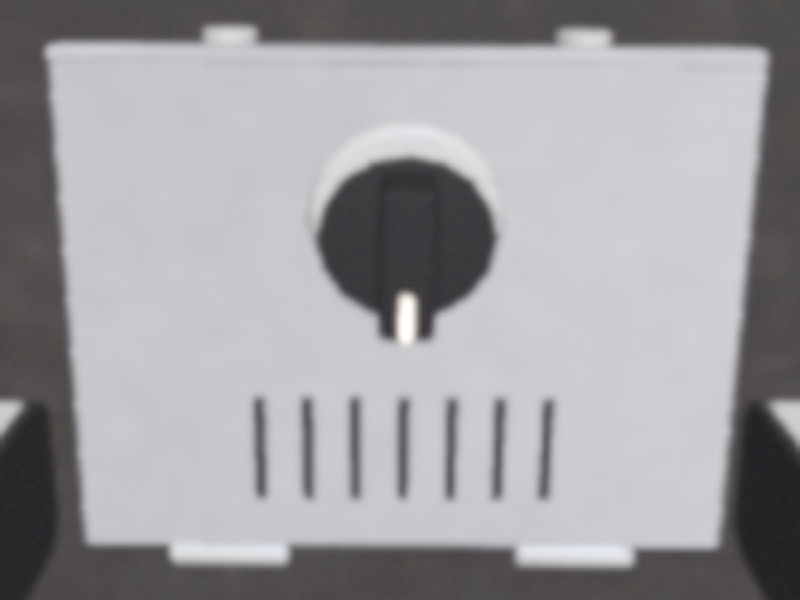

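Run:
```python
from h import *
print(rayz("wrist",[(326.75,203.2),(225+318/4,140+237/3.75),(225+497/4,140+237/3.75)],.085).round(4))
b=rayz("wrist",[(225+406/4,140+300/3.75),(225+406/4,140+340/3.75),(225+409/4,140+185/3.75)],.106); print(b.round(4))
d=np.load("s3.npy"); W=world("wrist",np.load("w3.npy"),[(326,200),(318,203),(326,215),(300,200)]); print(W.round(4))
o=get_obs(); print(o['tcp_pos'])
for ctr in [(.512,-.184),(.511,-.180)]:
    print(np.array(ctr)-.030*np.array([np.cos(np.radians(6.5)),-np.sin(np.radians(6.5))]))
```

```text
[[ 0.4831 -0.1768  0.085 ]
 [ 0.481  -0.1959  0.085 ]
 [ 0.4852 -0.1575  0.085 ]]
[[ 0.4909 -0.178   0.106 ]
 [ 0.4999 -0.179   0.106 ]
 [ 0.4659 -0.1748  0.106 ]]
[[ 0.4746 -0.1767  0.1051]
 [ 0.4827 -0.1844  0.0828]
 [ 0.4871 -0.178   0.1047]
 [ 0.4843 -0.2021  0.0605]]
[ 0.48180464 -0.1794111   0.18079215]
[ 0.48219284 -0.1806039 ]
[ 0.48119284 -0.1766039 ]
```

```bash
python3 -m pendant '{"translation":[[0.04,0.1,-1],[0.04,0.1,-2.2],[0.04,0.1,-3.3],[0.04,0.1,-3.65],[0.04,0.1,-3.65]],"delta_rot":[[0,0,0],[0,0,0],[0,0,0],[0,0,0],[0,0,0]]}' 1
python3 -m pendant '{"translation":[[0,0,0],[0,0,0],[0,0,0],[0,0,0],[0,0,0],[0,0,0],[0,0,0]],"delta_rot":[[0,0,0],[0,0,0],[0,0,0],[0,0,0],[0,0,0],[0,0,0],[0,0,0]]}' 0 20;python3 -c "
from bench import get_obs;o=get_obs();print(o['moment'])"
```

```text
clock: 8.52
tcp_pos: [0.4828, -0.1776, 0.0897]
orientation: [-0.172, -3.136, -0.0]
contact_force: [0.0, -0.7, -0.0]
grip_width: 0.0853
gripper_force: 0.0
clock: 9.4
tcp_pos: [0.4831, -0.1777, 0.0899]
orientation: [0.172, 3.137, 0.0]
contact_force: [-1.0, 1.3, 2.4]
grip_width: 0.0114
gripper_force: 25.8
[ 0.4254148  -0.03294511 -0.02513328]
```

```bash
python3 -m pendant '{"translation":[[0,0,0],[0,0,0],[0,0,0]],"delta_rot":[[0,0,0],[0,0,0],[0,0,0]]}' 0 60 | grep -E "tcp|contact|grip"; for i in 1; do python3 -m pendant '{"translation":[[0,0,-0.04],[0,0,-0.08],[0,0,-0.08]],"delta_rot":[[0,0,0],[0,0,0],[0,0,0]]}' | grep -E "tcp|contact"; python3 -m pendant '{"translation":[[0,0,-0.04],[0,0,-0.08],[0,0,-0.08]],"delta_rot":[[0,0,0],[0,0,0],[0,0,0]]}' | grep -E "clock|tcp|contact"; done
```

```text
tcp_pos: [0.483, -0.1777, 0.0898]
contact_force: [0.3, 2.6, 2.1]
grip_width: 0.0103
gripper_force: 64.4
tcp_pos: [0.483, -0.1778, 0.0878]
contact_force: [-0.1, 2.9, 2.4]
clock: 10.52
tcp_pos: [0.483, -0.1778, 0.0858]
contact_force: [0.7, 3.4, 4.1]
```

```bash
python3 -m pendant '{"translation":[[0,0,-0.02],[0,0,-0.02]],"delta_rot":[[0,0,0],[0,0,0]]}' | grep -E "tcp|contact"; python3 -m pendant '{"translation":[[0,0,-0.02],[0,0,-0.02]],"delta_rot":[[0,0,0],[0,0,0]]}' | grep -E "tcp|contact"; python3 -m pendant '{"translation":[[0,0,-0.02],[0,0,-0.02]],"delta_rot":[[0,0,0],[0,0,0]]}' | grep -E "tcp|contact"
```

```text
tcp_pos: [0.483, -0.1778, 0.0853]
contact_force: [0.1, 4.0, 4.9]
tcp_pos: [0.483, -0.1778, 0.0848]
contact_force: [0.4, 3.5, 4.4]
tcp_pos: [0.483, -0.1779, 0.0843]
contact_force: [0.2, 3.8, 5.8]
```

Run:
```python
from h import *
s,d=grab_frame("scene"); a=s[150:270,310:420]; save("pics/s4.png",cv2.resize(a,None,fx=5,fy=5,interpolation=cv2.INTER_CUBIC))
```

```text
(no output)
```

View pics/s4.png

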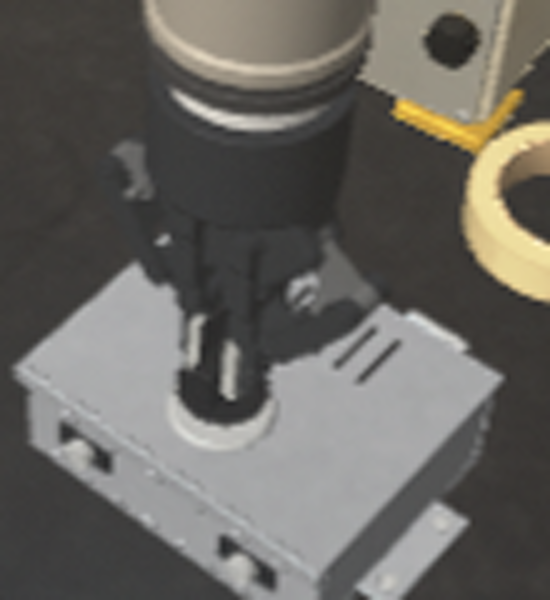

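```bash
python3 -m pendant '{"translation":[[0,0,-0.02],[0,0,-0.02]],"delta_rot":[[0,0,0],[0,0,0]]}' | grep -E "tcp|contact"; python3 -m pendant '{"translation":[[0,0,-0.02],[0,0,-0.02]],"delta_rot":[[0,0,0],[0,0,0]]}' | grep -E "tcp|contact"; python3 -m pendant '{"translation":[[0,0,-0.02],[0,0,-0.02]],"delta_rot":[[0,0,0],[0,0,0]]}' | grep -E "tcp|contact"
```

```text
tcp_pos: [0.483, -0.1778, 0.0838]
contact_force: [0.2, 4.0, 5.3]
tcp_pos: [0.483, -0.1778, 0.0833]
contact_force: [0.2, 4.1, 5.3]
tcp_pos: [0.4831, -0.1779, 0.0829]
contact_force: [-0.2, 5.0, 5.8]
```

```bash
python3 -m pendant '{"translation":[[0,0,-0.02],[0,0,-0.02]],"delta_rot":[[0,0,0],[0,0,0]]}' | grep -E "tcp|contact"; python3 -m pendant '{"translation":[[0,0,-0.02],[0,0,-0.02]],"delta_rot":[[0,0,0],[0,0,0]]}' | grep -E "tcp|contact"; python3 -m pendant '{"translation":[[0,0,-0.02],[0,0,-0.02]],"delta_rot":[[0,0,0],[0,0,0]]}' | grep -E "tcp|contact"
```

```text
tcp_pos: [0.483, -0.1778, 0.0824]
contact_force: [0.2, 4.5, 6.7]
tcp_pos: [0.483, -0.1778, 0.0819]
contact_force: [0.9, 5.0, 6.8]
tcp_pos: [0.483, -0.1779, 0.0815]
contact_force: [-0.3, 5.2, 7.1]
```

```bash
python3 -m pendant '{"translation":[[0,0,-0.02],[0,0,-0.02]],"delta_rot":[[0,0,0],[0,0,0]]}' | grep -E "tcp|contact"; python3 -m pendant '{"translation":[[0,0,-0.02],[0,0,-0.02]],"delta_rot":[[0,0,0],[0,0,0]]}' | grep -E "tcp|contact"; python3 -m pendant '{"translation":[[0,0,-0.02],[0,0,-0.02]],"delta_rot":[[0,0,0],[0,0,0]]}' | grep -E "tcp|contact"
```

```text
tcp_pos: [0.4831, -0.1779, 0.0815]
contact_force: [-2.5, 5.3, 12.9]
tcp_pos: [0.4832, -0.1779, 0.0814]
contact_force: [-3.0, 6.4, 19.7]
tcp_pos: [0.4832, -0.178, 0.0814]
contact_force: [-5.5, 6.5, 23.9]
```

```bash
python3 -m pendant '{"translation":[[0,0,0.045],[0,0,0.088],[0,0,0.088]],"delta_rot":[[0,0,0],[0,0,0],[0,0,0]]}' | grep -E "tcp|contact"; python3 -m pendant '{"translation":[[0,0,0],[0,0,0],[0,0,0],[0,0,0]],"delta_rot":[[0,0,-0.5],[0,0,-1],[0,0,-1.5],[0,0,-1.5]]}' | grep -E "tcp|contact|orien";python3 -c "
from bench import get_obs;o=get_obs();print(o['moment'])"
```

```text
tcp_pos: [0.483, -0.1779, 0.0822]
contact_force: [0.4, 5.1, 6.3]
tcp_pos: [0.483, -0.1778, 0.0821]
orientation: [0.378, 3.119, 0.0]
contact_force: [0.5, 4.1, 6.3]
[ 1.09452475 -0.08563578 -0.03947974]
```

```bash
python3 -m pendant '{"translation":[[0,0,0],[0,0,0],[0,0,0],[0,0,0],[0,0,0],[0,0,0],[0,0,0]],"delta_rot":[[0,0,-1],[0,0,-2.2],[0,0,-3.5],[0,0,-5],[0,0,-6.5],[0,0,-7.5],[0,0,-7.5]]}' | grep -E "tcp|contact|orien";python3 -c "
from bench import get_obs;o=get_obs();print(o['moment'])"
```

```text
tcp_pos: [0.483, -0.1777, 0.0821]
orientation: [-1.361, -2.831, -0.0]
contact_force: [0.7, 4.0, 6.2]
[ 1.15134226e+00 -3.64604427e-02  3.01854993e-04]
```

```bash
python3 -m pendant '{"translation":[[0,0,0],[0,0,0],[0,0,0],[0,0,0],[0,0,0],[0,0,0],[0,0,0],[0,0,0]],"delta_rot":[[0,0,-1],[0,0,-2.2],[0,0,-3.7],[0,0,-5.2],[0,0,-6.7],[0,0,-8.2],[0,0,-9.4],[0,0,-9.4]]}' | grep -E "tcp|contact|orien";python3 - <<'E'
from bench import get_obs;import numpy as np
o=get_obs();print(o['moment'],o['joints'],o['clock'])
r=o['orientation'];print("tool y deg",2*np.degrees(np.arctan2(r[1],r[0]))-90)
E
```

```text
tcp_pos: [0.4831, -0.1777, 0.0821]
orientation: [-2.377, -2.054, 0.0]
contact_force: [1.4, 4.8, 6.6]
[ 1.19544346 -0.16018067 -0.05401757] [-0.46166856  0.60809189  0.92328433  2.10241953 -0.70728216  0.77717383
  0.76624654] 16.325
tool y deg -368.35439263244837
```

```bash
python3 -m pendant '{"translation":[[0,0,0.04],[0,0,0.08],[0,0,0.08]],"delta_rot":[[0,0,0],[0,0,0],[0,0,0]]}' | grep -E "tcp|contact"; python3 -m pendant '{"translation":[[0,0,0],[0,0,0],[0,0,0],[0,0,0],[0,0,0]],"delta_rot":[[0,0,0],[0,0,0],[0,0,0],[0,0,0],[0,0,0]]}' 1 20;  python3 -m pendant '{"translation":[[0,0,0.5],[0,0,2],[0,0,4],[0,0,4]],"delta_rot":[[0,0,0],[0,0,0],[0,0,0],[0,0,0]]}'
python3 - <<'E'
from h import *
p,d=grab_frame("wrist"); 
W=world("wrist",d,[(326,205),(318,203),(326,225),(300,200)]); print(W.round(4))
s,_=grab_frame("scene")
a=cv2.resize(p,(480,300)); b=cv2.resize(s[170:290,300:420],(320,320))
im=np.zeros((320,800,3),np.uint8); im[:300,:480]=a; im[:,480:]=b; save("pics/f.png",im)
E
```

```text
tcp_pos: [0.4831, -0.1777, 0.0842]
contact_force: [0.5, 4.9, 4.4]
clock: 17.32
tcp_pos: [0.4828, -0.178, 0.084]
orientation: [2.377, 2.055, -0.0]
contact_force: [0.5, -0.0, -1.3]
grip_width: 0.0853
gripper_force: 0.0
clock: 17.82
tcp_pos: [0.485, -0.1792, 0.1877]
orientation: [2.373, 2.051, 0.007]
contact_force: [0.5, 1.1, -0.7]
grip_width: 0.0855
gripper_force: 0.0
[[ 0.4875 -0.1777  0.099 ]
 [ 0.4812 -0.1747  0.1002]
 [ 0.4832 -0.2108  0.0572]
 [ 0.4641 -0.1762  0.0766]]
```

View pics/f.png

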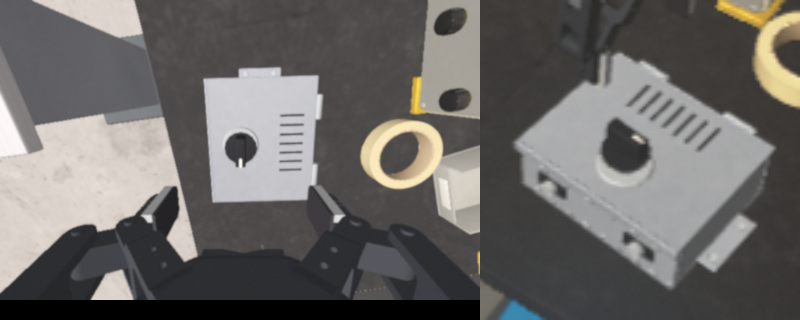

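The wrist view shows the bar now lying along the hinge (near pixel 240,150). The cover is shut, and the knob's top is about 5 mm lower than before, so it is held in.

```bash
python3 -c "
from bench import hand_in;print(hand_in())"
```

```text
the job is handed in; nothing more can be done
None
```

The job is handed in, with no verdict returned: the cover is shut and the knob was pushed in until I felt the buffer at about 8.5 mm, backed off, turned about 92° clockwise and let go; the last pictures show it holding locked, with about 17 N estimated on the pin at most and the gauges and hex key not approached.

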